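# Scoop a bearing ball and hold it in the gauge beam

## Task

Pick up the scoop by its upright handle, scoop the steel ball out of the bin so that it sits in the scoop's pocket (never touch the ball with the fingers), and carry it level, without losing the ball, to the optical gauge. Finish while still holding the scoop, still and level, in the gap between the two gauge heads, with the ball in the middle of the gap at the centre of the windows and the nose of the scoop pointing straight across the line between the heads, so that the handle stays out of the beam. Do not touch the gauge, keep the ball from being spilled, and leave the other things on the bench where they are.

Things in the scene. Friction and masses are not known exactly. Their poses are not given: they have to be found in the camera images.
- scoop: Loose aluminium ball scoop, about 0.22 kg, standing on its flat sole on the bench, with an upright handle post. Origin: on the underside, under the middle of the post; x points to the nose, z up. The sole runs from x = -25 mm (heel) to 48 mm (nose); 60 mm wide over the flared mouth, 42 mm elsewhere; pan sides 12 mm high.
- grip (a point): Middle of the scoop's handle grip, 95 mm above the sole, above the scoop's origin; axes as the scoop's. The post is 12 mm thick along x, 24 mm wide along y, top 110 mm above the sole; its upper 40 mm is a black grip. Pinching it across x (a finger before and one behind) holds best against tipping.
- nose (a point): Middle of the scoop's front edge, 48 mm ahead of the origin, about 2 mm thick; scoop axes. The mouth is 52 mm wide inside and narrows to the pocket. The ball rides up the ramp and drops into the pocket when the nose, sliding along the bin floor, drives it against a wall until the nose meets that wall.
- pocket (a point): Where the ball's centre is when it sits in the scoop's pocket: 25 mm ahead of the origin, 17.5 mm above the sole; about 2 mm of play each way; scoop axes. Pocket from x = 8 to 36 mm, 35 mm wide, floor 2.5 mm above the sole, sides and back 12 mm high; in front a rim 3 mm above the pocket floor, then a ramp down to the nose.
- bin: Shallow grey bin fixed to the bench, open on top: inside 190 mm (its x) by 110 mm (its y), walls 4 mm thick, tops 28 mm above the bench, dark floor 3 mm above the bench. Origin: on the bench under its middle; +x roughly away from the robot, to its far wall. The scoop fits in behind the ball, nose to the far wall.
- ball_center (a point): Centre of the loose, polished and slippery steel bearing ball, 30 mm diameter, about 0.11 kg, lying in the half of the bin nearer to its far (+x) wall; it rolls freely. Axes mean nothing.
- gauge: Optical gauge fixed to the bench: dark base plate 90 x 250 x 12 mm, two grey heads on posts facing each other along y over a 150 mm gap. Heads 64 mm (x) by 46 mm (y), 90 to 160 mm above the bench, each with a 50 mm square window centred 125 mm up. Origin: on the bench under the middle of the gap; y along the beam, x across it.
- beam (a point): Centre of the beam: middle of the gap between the two windows, 125 mm above the bench. Axes as the gauge's.
- offcut: Bystander: loose offcut of aluminium square tube, 110 x 40 x 40 mm, lying on the bench; origin under its centre.
- can: Bystander: closed tin with a paper band, 70 mm diameter, 110 mm high; origin under its centre.
- tape: Bystander: roll of white tape lying flat, 80 mm diameter, 25 mm high; origin under its centre.
Not all that is in view belongs to the job. What is shaped like the scoop but purple is not meant.

How it is judged:
On the way:
1. the ball is scooped: it sits in the pocket of the scoop, which is lifted clear of the bin (distance between ball_center and pocket below 0.009 m and height (world z) of scoop above 0.04 m and contact force between the fingers and scoop above 1 N), for 0.2 s.
At the end, for the whole second after the job is handed in: Scoop held in the air, at rest, level within 6 degrees, off the gauge; ball in the pocket (within 9 mm of its point), its centre within 10 mm of the beam centre across the beam and in height, 25 mm along it; scoop x axis within 0.3 rad of the gauge x axis, either way round (distance between ball_center and pocket below 0.009 m and x of ball_center in the frame of beam between -0.01 and 0.01 m and y of ball_center in the frame of beam between -0.025 and 0.025 m and z of ball_center in the frame of beam between -0.01 and 0.01 m and angle between scoop's own z axis and vertical below 0.105 rad and angle between the x axis of scoop and the x axis of gauge, either way round below 0.3 rad and height (world z) of scoop above 0.08 m and contact force between the fingers and scoop above 1 N and contact force between scoop and gauge below 0.05 N and linear speed of scoop below 0.02 m/s); the arm keeps its last pose, push and grip.
It fails at once if the fingers touch the ball (contact force between the fingers and ball above 0.2 N).
It fails at once if the gauge is touched (contact force between gauge and anything else above 1 N).
It fails at once if the scoop tips more than 20 degrees while it is off the bench (above 60 mm) (height (world z) of scoop above 0.06 m and angle between scoop's own z axis and vertical above 0.35 rad).
It fails at once if the ball is spilled: on the bench, outside the bin and the scoop (horizontal distance between ball_center and bin above 0.13 m and distance between ball_center and pocket above 0.03 m).
It fails at once if a bystander is moved (distance of any of offcut, can, tape from where it was at the start of the episode above 0.03 m).
It also fails if it takes over 58 s, if anything falls off the work surface, if the arm or the gripper's body presses on something with over 40 N, if the wrist force passes 120 N, or if a joint passes its speed limit or range.

## Robot

A 6-joint arm with a two-finger parallel gripper is mounted at the origin on the work surface. World frame = base frame: x ahead of the robot, y to its left, z up, the work surface at z = 0. Lengths are in m, angles in rad, forces in N, time in s.
With the tool pointing down it reaches from about 0.35 to 0.775 m from the base axis. Payload 7.3 kg.
Tool frame: the origin (TCP) lies midway between the tips of the shut fingers; the grasp point (between the pads) lies 19 mm behind it; z points along the fingers, y is the direction in which the jaws open and shut (so a half turn about z gives the same grasp; the last joint's range is limited). The gripper opens to 92 mm and grips with 3 to 60 N. Pads are 19 mm wide; open, the fingers measure 130 mm over their backs; the gripper's body (75 mm by 190 mm) begins 47 mm behind the grasp point.
Start: joints at [1.116, 0.342, 1.524, -0, 1.275, -0.146], TCP at [0.16, 0.5, 0.227] pointing down, gripper open.
Joint ranges: [-2.53, 2.53], [-0.77, 2.02], [0.04, 2.7], [-1, 4.14], [0.28, 2.66], [-3.11, 3.11]. Speed limits (rad/s): [2.57, 2.57, 3.14, 3.14, 3.14, 3.14].

## Interface

Orientations are given as [roll, pitch, yaw] about the fixed x, y, z axes, in that order (R = Rz(yaw) Ry(pitch) Rx(roll)).
In Python, from cell import robot, imaging gives the robot as it stands. The module is installed in compiled form; this text tells all that it offers.
- The arm moves only by the tool send_rows, never from a script. Its argument "plan" is a list of rows, each a list of 3 entries, a list of its own where there are three numbers: the shift along the world's x, y, z in m, then the turn, a rotation vector about the world's x, y, z in rad, then the closure in counts, from 0 (fully open) to 255 (shut). A call has 1 to 20 rows; each row shifts and turns the commanded pose from where the row before left it; what a row does not reach is not made up. A row lasts 1/10 s, in which the tool goes at most 50 mm and 8.59 degrees, less where a joint would pass 70% of its speed; a pose out of reach is approached as far as the arm can. A call is refused whole if a number of a shift passes 0.05 or a number of a turn 0.15, either way. A call with a gripper value outside its range is refused whole. The fingers move at their own pace and stop on an object; "newtons" is the grip in N (left out, the last holds). Time passes only in rows, so rows that do not move let the fingers close. It gives the time, the measured TCP pose, the force and the opening at its end, in the units of the state.
- robot.observe(): the state, without advancing time (a new reading comes with each control period).
- imaging.read_camera(name): name is "side" or "top" or "wrist"; returns a dict with "pixels" (420x560x3 uint8, red, green, blue), "fx", "fy", "cx", "cy" (pixels), "world_from_camera" (4x4, takes a point from camera to world coordinates). Camera axes: x right, y down, z forward; pixel columns grow to the right and rows downward; lengths in m; the calibration is good to about 2 mm. The wrist camera is an equidistant fisheye: a pixel r from the principal point sees the ray r / f radians off the axis. A picture is of the moment at which its call begins. There is no depth.
- robot.hand_in(): hands the job in, once; it reports no verdict.
The state is a dict: "time": time; "qpos": joint angles; "qvel": joint speeds; "joint_efforts": joint torques, N m; "tool_pos": TCP position; "tool_rot": TCP orientation; "contact_force": force on the tool from outside, world axes, zero at the start; "torque": the same for the moment, N m; "opening": finger opening in m.
Only numpy, scipy, OpenCV 4.12 (cv2) and the standard library are available. Lean on these libraries where they do the work, as an engineer would, in place of code of your own. Each camera call takes 0.05 s, during which the arm holds its last target.

## Working session

There is one attempt and no reset: what is moved stays moved. The work goes in short steps, Python scripts to look and compute and a tool call to move; the robot and the scene stay as the last step left them, time stands still between calls to the robot, and variables do not carry over. Pictures are saved under pics/ and viewed, and the job is handed in when it is done.

Besides the shell and the picture viewer there is one more tool, called after ">>>" in YAML: its name, and indented under it one key for each argument. send_rows: Moves the arm, as the interface text tells. Its arguments: {"type":"object","properties":{"plan":{"type":"array"},"newtons":{"type":"number"}},"required":["plan"]}

```bash
mkdir -p pics
cat > h.py <<'E'
import numpy as np, cv2
from cell import robot, imaging
def snap(n,f):
    c=imaging.read_camera(n); cv2.imwrite('pics/'+f+'.png',cv2.cvtColor(c['pixels'],cv2.COLOR_RGB2BGR))
    np.savez('pics/'+f+'.npz',**{k:np.array(v) for k,v in c.items()}); return c
def crop(f,x0,y0,x1,y1,s,out):
    im=cv2.imread('pics/'+f+'.png')[y0:y1,x0:x1]; cv2.imwrite('pics/'+out+'.png',cv2.resize(im,None,fx=s,fy=s,interpolation=cv2.INTER_CUBIC))
def px2w(f,u,v,z):
    c=np.load('pics/'+f+'.npz'); T=c['world_from_camera']
    d=T[:3,:3]@np.array([(u-c['cx'])/c['fx'],(v-c['cy'])/c['fy'],1]); o=T[:3,3]
    return o+d*(z-o[2])/d[2]
def w2px(f,p):
    c=np.load('pics/'+f+'.npz'); T=c['world_from_camera']
    q=T[:3,:3].T@(np.array(p)-T[:3,3]); return c['fx']*q[0]/q[2]+c['cx'],c['fy']*q[1]/q[2]+c['cy']
E
python3 - <<'E'
from h import *
print(robot.observe())
for n in('top','side','wrist'):
    c=snap(n,n+'0'); print(n,c['fx'],c['cx'],c['cy'],np.round(c['world_from_camera'],3))
E
```

```text
{'time': 0.0, 'qpos': array([ 1.11600300e+00,  3.42715546e-01,  1.52504118e+00, -6.31821222e-06,
        1.27539504e+00, -1.46016552e-01]), 'qvel': array([ 1.64751436e-04, -1.67390244e-04, -6.63833981e-04,  6.64504791e-05,
        1.22375355e-03,  2.62812615e-04]), 'joint_efforts': array([ 6.04382421e-04, -4.31247711e+01, -2.44216883e+01,  7.17212283e-02,
        5.60665573e-02, -1.83836064e-04]), 'tool_pos': array([0.15934739, 0.49979459, 0.22604026]), 'tool_rot': array([-3.14004926e+00, -2.20870358e-04,  2.83281755e+00]), 'contact_force': array([-0.26670419,  0.36806623,  1.09083057]), 'torque': array([-0.00012903, -0.01745874, -0.02662198]), 'opening': 0.09165600769461925}
top 379.53109512613247 275.35678736230545 210.43402193513728 [[ 0.013 -0.981  0.196  0.49 ]
 [-1.    -0.016 -0.012 -0.013]
 [ 0.015 -0.196 -0.981  0.92 ]
 [ 0.     0.     0.     1.   ]]
side 475.3658842528174 277.66405925681977 210.0623236953805 [[ 0.953 -0.241  0.186  0.444]
 [-0.304 -0.744  0.595 -0.589]
 [-0.005 -0.623 -0.782  0.851]
 [ 0.     0.     0.     1.   ]]
wrist 325.19226210127806 287.18130183508424 216.7372612156539 [[ 0.305  0.907  0.291  0.08 ]
 [ 0.952 -0.29  -0.095  0.526]
 [-0.002  0.306 -0.952  0.384]
 [ 0.     0.     0.     1.   ]]
```

View pics/top0.png

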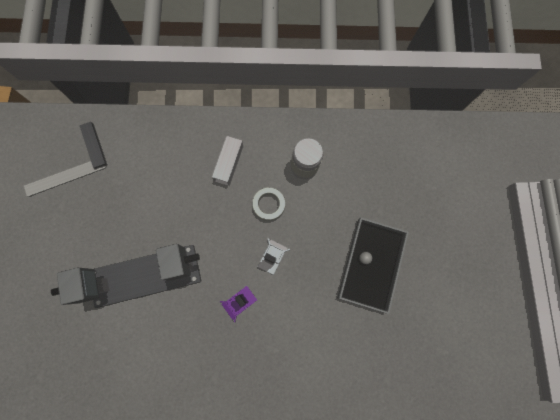

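View pics/side0.png

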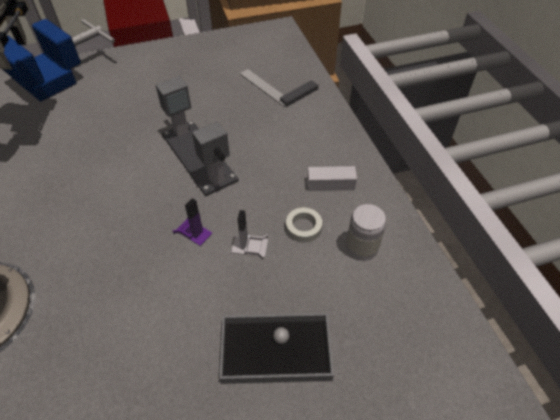

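View pics/wrist0.png

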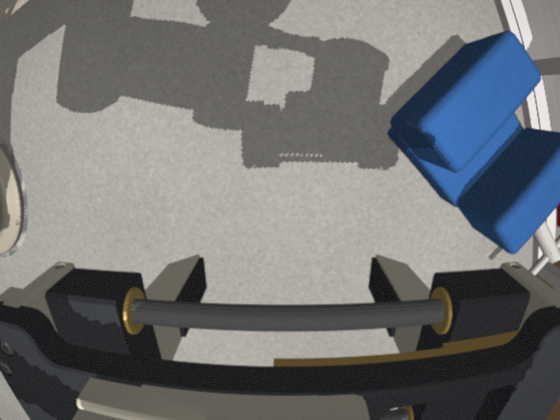

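The top view shows the white scoop at about (271,256), the purple decoy at (239,302), the bin at (373,265), the ball at (366,258) and the gauge at about (128,277). The bystanders are at (228,161), (308,157) and (269,204). I'll enlarge these.

Run:
```python
from h import *
crop('top0',225,220,315,325,7,'t_sc'); crop('top0',325,205,425,325,6,'t_bin'); crop('top0',40,225,220,325,4.4,'t_g'); crop('side0',150,190,290,270,5.7,'s_sc')
```

```text
(no output)
```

View pics/t_sc.png

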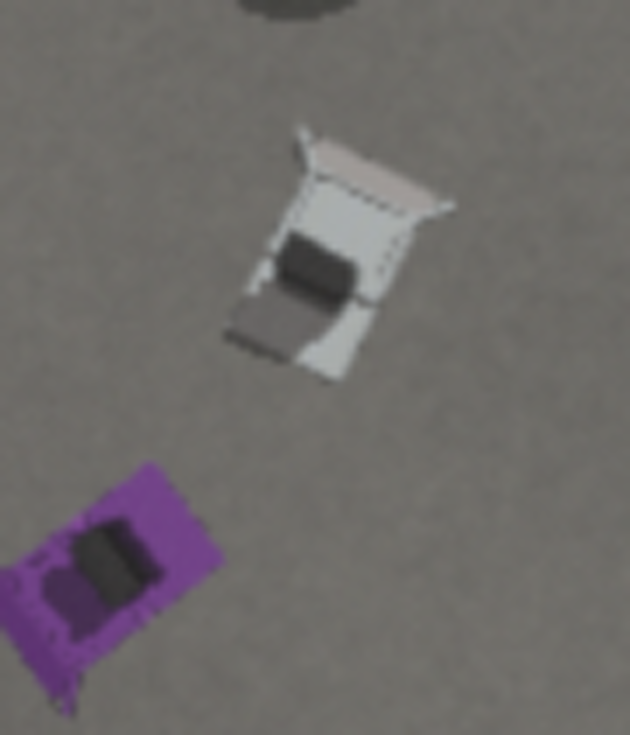

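View pics/t_bin.png

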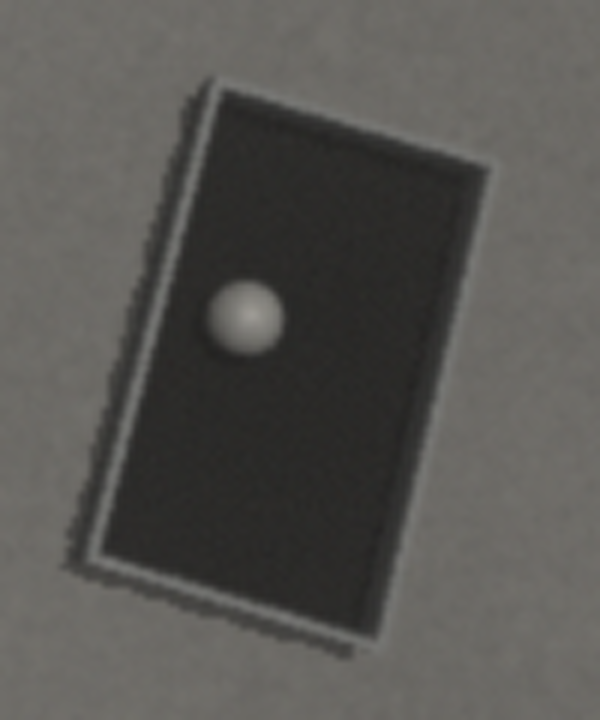

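View pics/t_g.png

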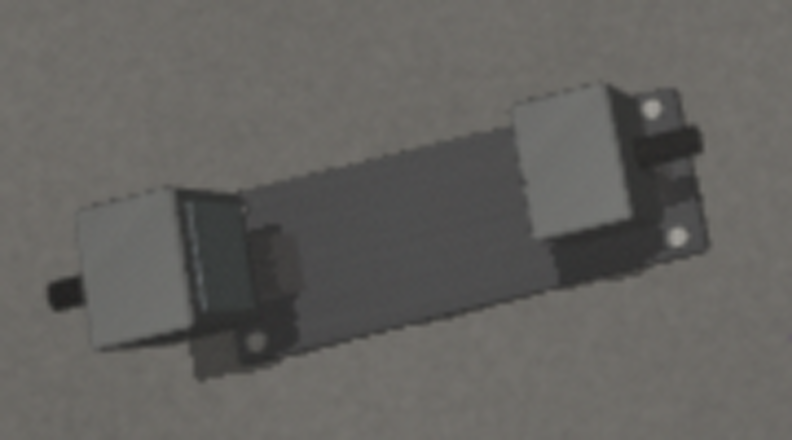

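View pics/s_sc.png

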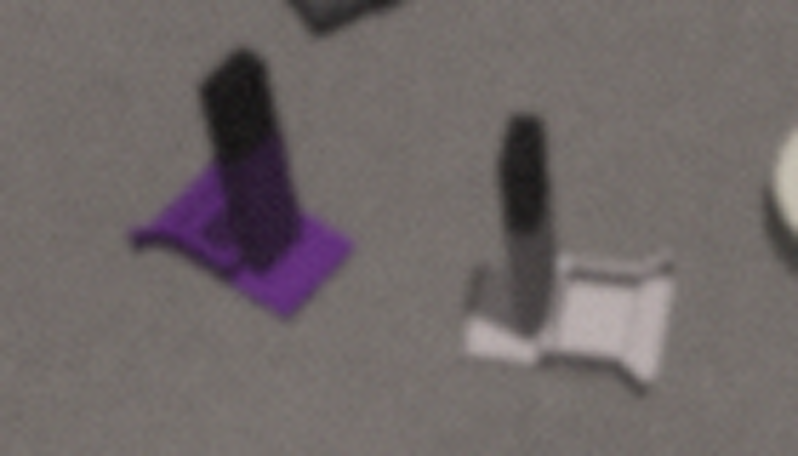

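```bash
cat > fit.py <<'E'
from h import *
from scipy.optimize import least_squares
def fit(obs,x0,sc=1.0):
    # obs: (file,u,v,(x,y,z) local)
    def r(p):
        c,s=np.cos(p[2]),np.sin(p[2]); o=[]
        for f,u,v,l in obs:
            q=w2px(f,[p[0]+c*l[0]-s*l[1],p[1]+s*l[0]+c*l[1],l[2]]); o+=[q[0]-u,q[1]-v]
        return np.array(o)
    s=least_squares(r,x0,loss='soft_l1'); return s.x,r(s.x).reshape(-1,2)
E
python3 - <<'E'
from fit import *
T=lambda u,v,s,ox,oy:(ox+u/s-.5+.5/s,oy+v/s-.5+.5/s)
t=lambda u,v,l:('top0',*T(u,v,7,225,220),l)
s=lambda u,v,l:('side0',*T(u,v,5.7,150,190),l)
M=.001
sc=[t(302,128,(48*M,30*M,12*M)),t(454,206,(48*M,-30*M,12*M)),t(226,337,(-25*M,21*M,2*M)),t(340,382,(-25*M,-21*M,2*M)),
 s(466,354,(-25*M,-21*M,0)),s(645,390,(48*M,-30*M,2*M)),s(672,258,(48*M,30*M,12*M)),s(525,118,(0,0,.110))]
p,r=fit(sc,[.39,.02,-.5]); print('scoop',p,'\n',np.round(r,1))
b=lambda u,v,l:('top0',*T(u,v,6,325,205),l)
B=[b(212,78,(99*M,59*M,28*M)),b(494,162,(99*M,-59*M,28*M)),b(88,562,(-99*M,59*M,28*M)),b(378,646,(-99*M,-59*M,28*M))]
p,r=fit(B,[.37,-.25,-.25]); print('bin',p,'\n',np.round(r,1))
w=px2w('top0',*T(246,317,6,325,205),.018); d=w[:2]-p[:2]; c,q=np.cos(p[2]),np.sin(p[2])
print('ball',w,'local',c*d[0]+q*d[1],-q*d[0]+c*d[1])
g=lambda u,v,l:('top0',*T(u,v,4.4,40,225),l)
G=[g(680,88,(45*M,-125*M,12*M)),g(708,250,(-45*M,-125*M,12*M)),g(195,380,(-45*M,125*M,6*M)),
 g(78,208,(32*M,121*M,.16)),g(168,186,(32*M,75*M,.16)),g(192,328,(-32*M,75*M,.16)),g(98,350,(-32*M,121*M,.16)),
 g(513,103,(32*M,-75*M,.16)),g(606,83,(32*M,-121*M,.16)),g(634,220,(-32*M,-121*M,.16)),g(537,240,(-32*M,-75*M,.16))]
p,r=fit(G,[.35,.35,.2]); print('gauge',p,'\n',np.round(r,1))
print('decoy', px2w('top0',*T(115,545,7,225,220),.1))
for n,u,v,z in(('tape',269,204,.025),('can',308,152,.11),('offcut',228,161,.03)): print(n,px2w('top0',u,v,z))
E
```

```text
scoop [ 0.54804109 -0.01209956 -0.45252149] 
 [[-0.3 -0.2]
 [ 0.3 -0.1]
 [ 0.1 -0.8]
 [-0.5  0.8]
 [-0.6 -0.2]
 [ 0.9  0.6]
 [ 0.5 -1.9]
 [-1.   3.2]]
bin [ 0.54394016 -0.25559161 -0.27880576] 
 [[-0.4 -0.6]
 [ 0.5 -0.4]
 [-0.9 -0. ]
 [ 0.7  1.2]]
ball [ 0.55997828 -0.23993141  0.018     ] local 0.011108997563187357 0.01946929476340739
gauge [0.51077691 0.28041147 0.25315108] 
 [[-1.  -0.3]
 [ 0.3  0.1]
 [11.3 -3.4]
 [-1.3  0.2]
 [ 1.8 -0.4]
 [ 1.  -0.2]
 [-1.5  0.6]
 [-1.1  0.5]
 [ 0.6 -0.4]
 [ 0.4 -0. ]
 [-0.7  1.1]]
decoy [0.46602205 0.04645556 0.1       ]
tape [ 0.68429424 -0.0087096   0.025     ]
can [ 0.78685142 -0.09474581  0.11      ]
offcut [0.78927108 0.09344633 0.03      ]
```

```bash
cat > ov.py <<'E'
from h import *
M=.001
def box(x0,x1,y0,y1,z0,z1):
    P=[[x,y,z] for x in(x0,x1) for y in(y0,y1) for z in(z0,z1)]
    E=[(i,j) for i in range(8) for j in range(i) if bin(i^j).count('1')==1]
    return [(P[i],P[j]) for i,j in E]
MODEL={'scoop':box(-25,48,-21,21,0,2)+box(-6,6,-12,12,0,110)+[((48,-30,0),(48,30,0))],
'bin':box(-99,99,-59,59,0,28)+box(-95,95,-55,55,3,28),
'gauge':box(-45,45,-125,125,0,12)+box(-32,32,75,121,90,160)+box(-32,32,-121,-75,90,160)}
def draw(f,items,win,s,out):
    x0,y0,x1,y1=win
    im=cv2.resize(cv2.imread('pics/'+f+'.png')[y0:y1,x0:x1],None,fx=s,fy=s,interpolation=cv2.INTER_CUBIC)
    for n,p,dz in items:
        c,q=np.cos(p[2]),np.sin(p[2])
        for a,b in MODEL[n]:
            w=[w2px(f,[p[0]+(c*l[0]-q*l[1])*M,p[1]+(q*l[0]+c*l[1])*M,l[2]*M+dz]) for l in(a,b)]
            w=[tuple(int(round(((u-o)+.5)*s)) for u,o in zip(k,(x0,y0))) for k in w]
            cv2.line(im,w[0],w[1],(0,255,255) if n!='bin' else (0,255,0),1)
    cv2.imwrite('pics/'+out+'.png',im)
E
python3 - <<'E'
from ov import *
I=[('scoop',(.548,-.0121,-.4525),0),('bin',(.544,-.2556,-.279),0),('gauge',(.5108,.2804,.2532),0)]
draw('top0',I,(40,200,420,330),2.1,'o_top')
draw('top0',I,(225,220,315,325),5,'o_tsc')
draw('side0',I,(130,60,350,400),1.75,'o_side')
draw('side0',I,(220,190,290,270),7,'o_ssc')
a=cv2.imread('pics/o_tsc.png');b=cv2.imread('pics/o_ssc.png');h=max(a.shape[0],b.shape[0])
cat=lambda x:cv2.copyMakeBorder(x,0,h-x.shape[0],0,0,0);im=np.hstack([cat(a),cat(b)]);cv2.imwrite('pics/o_sc.png',im[:, :800] if im.shape[1]<=800 else cv2.resize(im,(800,int(800*h/im.shape[1]))))
E
```

```text
(no output)
```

View pics/o_top.png

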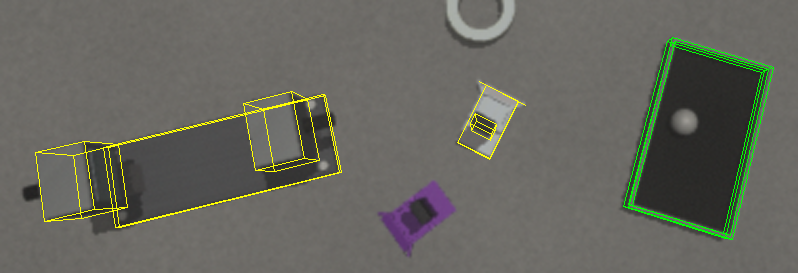

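View pics/o_side.png

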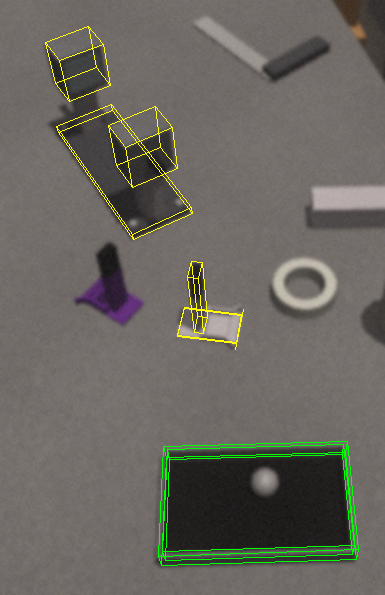

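View pics/o_sc.png

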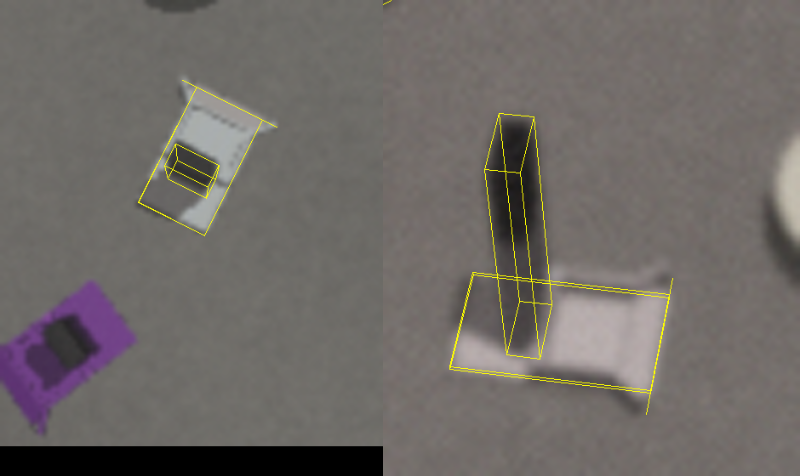

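The overlays agree within about 2 mm. I read:

| Item | Position (m) | Yaw (rad) |
|---|---|---|
| Scoop | (0.548, -0.012) | -0.45 |
| Bin | (0.544, -0.256) | -0.279 |
| Gauge | (0.511, 0.280) | 0.253 |

Next I'll go above the scoop.

>>> send_rows:
  plan:
    - [[0.01, -0.013, 0], [0, 0, -0.04], 0]
    - [[0.02, -0.026, 0], [0, 0, -0.085], 0]
    - [[0.02, -0.026, 0], [0, 0, -0.085], 0]
    - [[0.02, -0.026, 0], [0, 0, -0.085], 0]
    - [[0.02, -0.026, 0], [0, 0, -0.09], 0]
    - [[0.02, -0.026, 0], [0, 0, -0.09], 0]
    - [[0.02, -0.026, 0], [0, 0, -0.09], 0]
    - [[0.02, -0.026, 0], [0, 0, -0.09], 0]
    - [[0.02, -0.026, 0], [0, 0, -0.09], 0]
    - [[0.02, -0.026, 0], [0, 0, -0.09], 0]
    - [[0.02, -0.026, 0], [0, 0, -0.09], 0]
    - [[0.02, -0.026, 0], [0, 0, -0.09], 0]
    - [[0.02, -0.026, 0], [0, 0, -0.09], 0]
    - [[0.02, -0.026, 0], [0, 0, -0.09], 0]
    - [[0.02, -0.026, 0], [0, 0, -0.09], 0]
    - [[0.02, -0.026, 0], [0, 0, -0.09], 0]
    - [[0.02, -0.026, 0], [0, 0, -0.09], 0]
    - [[0.02, -0.026, 0], [0, 0, -0.09], 0]
    - [[0.02, -0.026, 0], [0, 0, -0.09], 0]
    - [[0.01, -0.013, 0], [0, 0, -0.05], 0]

```text
time: 2.15
tool_pos: [0.5402, 0.0034, 0.2265]
tool_rot: [3.141, 0.001, 1.131]
contact_force: [-0.1, 1.2, -1.0]
opening: 0.0918
```

>>> send_rows:
  plan:
    - [[0.004, -0.009, -0.02], [0, 0, -0.01], 0]
    - [[0.004, -0.009, -0.035], [0, 0, -0.01], 0]
    - [[0, 0, -0.015], [0, 0, 0], 0]
    - [[0, 0, 0], [0, 0, 0], 0]
    - [[0, 0, 0], [0, 0, 0], 0]

```text
time: 2.65
tool_pos: [0.5474, -0.0117, 0.1573]
tool_rot: [3.142, -0.0, 1.118]
contact_force: [-0.3, 0.1, 1.0]
opening: 0.0917
```

Run:
```python
from ov import *
s=robot.observe(); print(s['tool_pos'],s['tool_rot'])
snap('wrist','wrist1'); snap('side','side1');crop('side1',180,100,320,280,3.3,'s1c')
```

```text
[ 0.54739336 -0.01171527  0.15725952] [ 3.14154031e+00 -7.59727216e-05  1.11768342e+00]
```

View pics/wrist1.png

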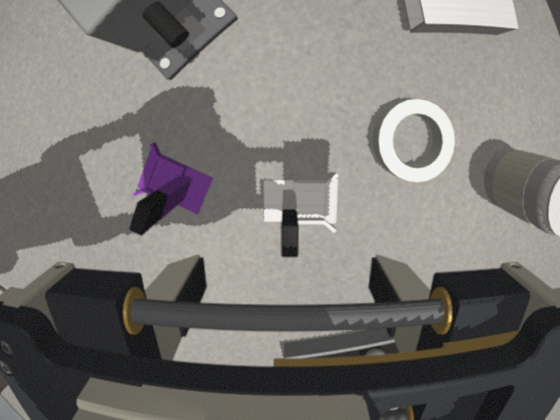

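View pics/s1c.png

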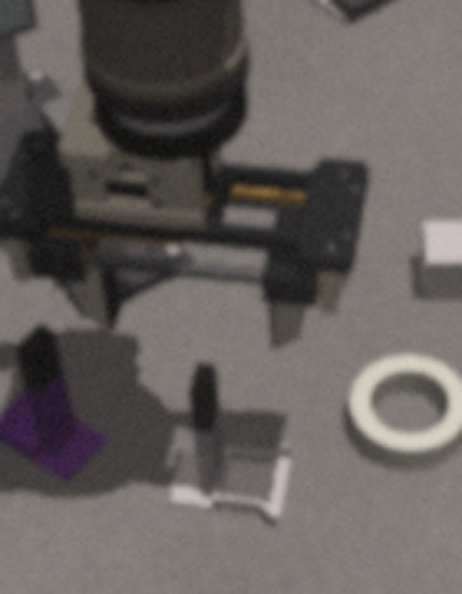

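The wrist view shows the post at (290,230), midway between the fingers at (205 and 372) and square to the jaws. Descending and closing.

>>> send_rows:
  newtons: 45
  plan:
    - [[0, 0, -0.015], [0, 0, 0], 90]
    - [[0, 0, -0.02], [0, 0, 0], 90]
    - [[0, 0, -0.02], [0, 0, 0], 90]
    - [[0, 0, -0.016], [0, 0, 0], 90]
    - [[0, 0, -0.01], [0, 0, 0], 90]
    - [[0, 0, 0], [0, 0, 0], 90]
    - [[0, 0, 0], [0, 0, 0], 150]
    - [[0, 0, 0], [0, 0, 0], 255]
    - [[0, 0, 0], [0, 0, 0], 255]
    - [[0, 0, 0], [0, 0, 0], 255]
    - [[0, 0, 0], [0, 0, 0], 255]
    - [[0, 0, 0], [0, 0, 0], 255]

```text
time: 3.95
tool_pos: [0.5476, -0.0118, 0.0759]
tool_rot: [3.141, -0.0, 1.118]
contact_force: [0.8, -0.1, -0.2]
opening: 0.0163
```

Run:
```python
from ov import *
s=robot.observe(); print(s['tool_pos'],s['tool_rot'],s['opening'])
snap('wrist','wrist2')
```

```text
[ 0.54759294 -0.01182071  0.07585957] [ 3.14131250e+00 -2.78080038e-05  1.11780173e+00] 0.016251441857903632
```

View pics/wrist2.png

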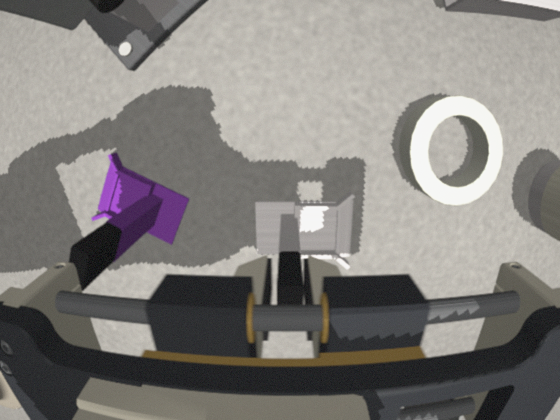

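The fingers are still closing at 16 mm, so I'll wait before lifting.

>>> send_rows:
  plan:
    - [[0, 0, 0], [0, 0, 0], 255]
    - [[0, 0, 0], [0, 0, 0], 255]
    - [[0, 0, 0], [0, 0, 0], 255]
    - [[0, 0, 0], [0, 0, 0], 255]
    - [[0, 0, 0.005], [0, 0, 0], 255]
    - [[0, 0, 0.015], [0, 0, 0], 255]
    - [[0, 0, 0.02], [0, 0, 0], 255]
    - [[0, 0, 0.02], [0, 0, 0], 255]
    - [[0, 0, 0.01], [0, 0, 0], 255]
    - [[0, 0, 0], [0, 0, 0], 255]
    - [[0, 0, 0], [0, 0, 0], 255]

```text
time: 5.1
tool_pos: [0.5471, -0.0117, 0.1452]
tool_rot: [-3.141, 0.0, 1.118]
contact_force: [1.0, 0.2, -1.4]
opening: 0.012
```

Run:
```python
from ov import *
snap('wrist','wrist3'); snap('side','side3');crop('side3',180,60,320,280,2.7,'s3c')
```

```text
(no output)
```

View pics/wrist3.png

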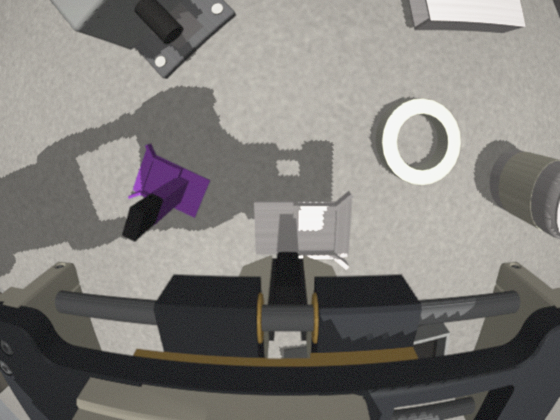

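View pics/s3c.png

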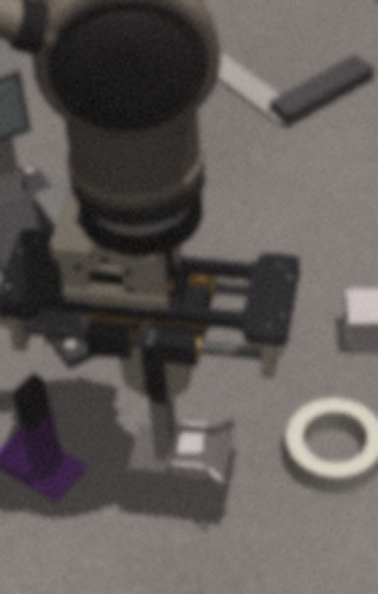

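The scoop is held at 12 mm opening and hangs level. Now moving it over the rear of the bin and turning it to the bin's yaw.

>>> send_rows:
  plan:
    - [[-0.003, -0.01, 0], [0, 0, 0.01], 255]
    - [[-0.006, -0.02, 0], [0, 0, 0.02], 255]
    - [[-0.006, -0.022, 0], [0, 0, 0.02], 255]
    - [[-0.006, -0.022, 0], [0, 0, 0.02], 255]
    - [[-0.006, -0.022, 0], [0, 0, 0.02], 255]
    - [[-0.006, -0.022, 0], [0, 0, 0.02], 255]
    - [[-0.006, -0.022, 0], [0, 0, 0.02], 255]
    - [[-0.006, -0.022, 0], [0, 0, 0.02], 255]
    - [[-0.006, -0.022, 0], [0, 0, 0.02], 255]
    - [[-0.005, -0.016, 0], [0, 0, 0.004], 255]
    - [[-0.002, -0.0105, 0], [0, 0, 0], 255]
    - [[0, 0, 0], [0, 0, 0], 255]
    - [[0, 0, 0], [0, 0, 0], 255]

```text
time: 6.5
tool_pos: [0.4894, -0.2221, 0.1455]
tool_rot: [-3.141, -0.0, 1.291]
contact_force: [-0.4, 0.8, -1.9]
opening: 0.0114
```

Run:
```python
from ov import *
s=robot.observe(); print(s['tool_pos'],s['tool_rot'],s['opening'])
p=s['tool_pos'];y=s['tool_rot'][2]-np.pi/2
snap('wrist','wrist4'); snap('side','side4'); snap('top','top4')
I=[('scoop',(p[0],p[1],y),p[2]-.0759),('bin',(.544,-.2556,-.279),0)]
draw('top4',I,(320,190,430,330),4,'o4t'); draw('side4',I,(200,230,350,400),4,'o4s')
a=cv2.imread('pics/o4t.png');b=cv2.imread('pics/o4s.png');h=600
k=lambda x:x[:600] if x.shape[0]>=600 else cv2.copyMakeBorder(x,0,600-x.shape[0],0,0,0)
im=np.hstack([k(a),k(b)]);cv2.imwrite('pics/o4.png',cv2.resize(im,(800,int(800*600/im.shape[1]))))
```

```text
[ 0.48938516 -0.22207129  0.14545615] [-3.14109910e+00 -4.74248274e-04  1.29134402e+00] 0.011426851905140409
```

View pics/o4.png

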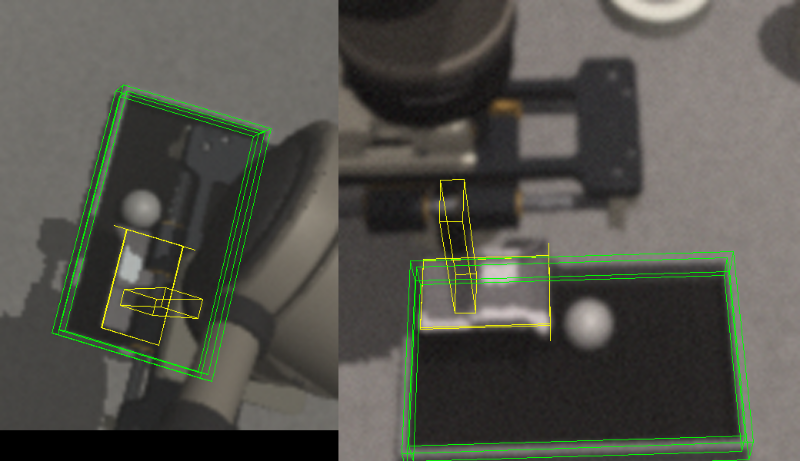

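View pics/wrist4.png

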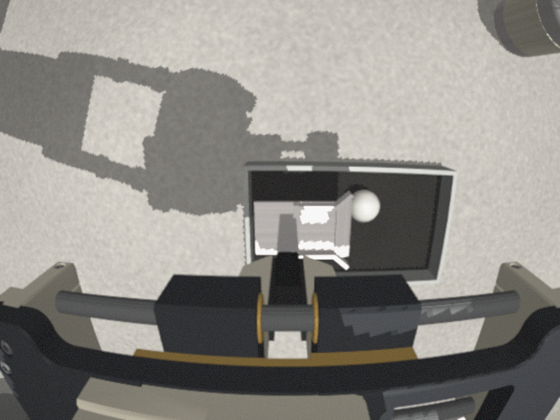

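The overlay matches the held scoop and the bin. The ball is ahead of the nose and the heel is inside the rear wall. Lowering now.

>>> send_rows:
  plan:
    - [[0, 0, -0.01], [0, 0, 0], 255]
    - [[0, 0, -0.015], [0, 0, 0], 255]
    - [[0, 0, -0.015], [0, 0, 0], 255]
    - [[0, 0, -0.012], [0, 0, 0], 255]
    - [[0, 0, -0.008], [0, 0, 0], 255]
    - [[0, 0, -0.0045], [0, 0, 0], 255]
    - [[0, 0, 0], [0, 0, 0], 255]
    - [[0, 0, 0], [0, 0, 0], 255]

```text
time: 7.45
tool_pos: [0.4898, -0.2225, 0.0816]
tool_rot: [3.141, 0.0, 1.292]
contact_force: [-0.1, -0.5, -2.0]
opening: 0.0114
```

>>> send_rows:
  plan:
    - [[0, 0, -0.001], [0, 0, 0], 255]
    - [[0, 0, -0.001], [0, 0, 0], 255]
    - [[0, 0, 0], [0, 0, 0], 255]

```text
time: 7.75
tool_pos: [0.4896, -0.2224, 0.0794]
tool_rot: [3.141, 0.0, 1.292]
contact_force: [-0.6, -0.0, -2.2]
opening: 0.0122
```

Run:
```python
from ov import *
s=robot.observe(); print(s['tool_pos'],s['tool_rot'],s['contact_force'])
p=s['tool_pos'];y=s['tool_rot'][2]-np.pi/2
snap('wrist','wrist5'); snap('side','side5')
I=[('scoop',(p[0],p[1],y),p[2]-.0759),('bin',(.544,-.2556,-.279),0)]
draw('side5',I,(200,250,350,400),4,'o5s')
```

```text
[ 0.48955983 -0.22235315  0.07937559] [3.14125348e+00 1.02454114e-04 1.29176669e+00] [-0.57332274 -0.01262348 -2.23220793]
```

View pics/o5s.png

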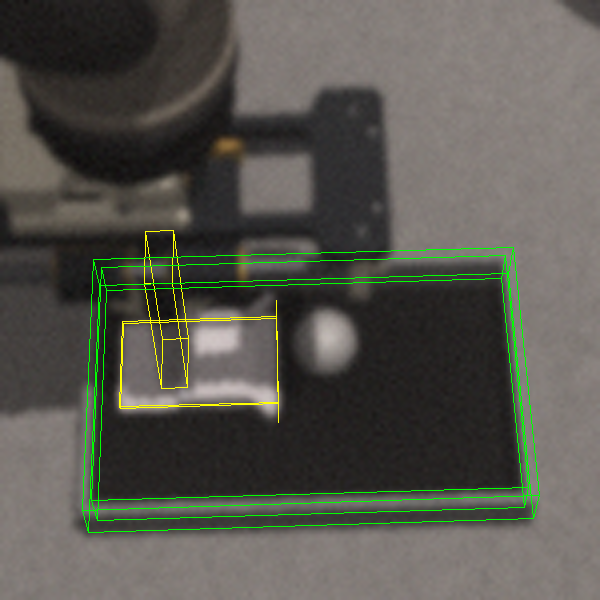

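View pics/wrist5.png

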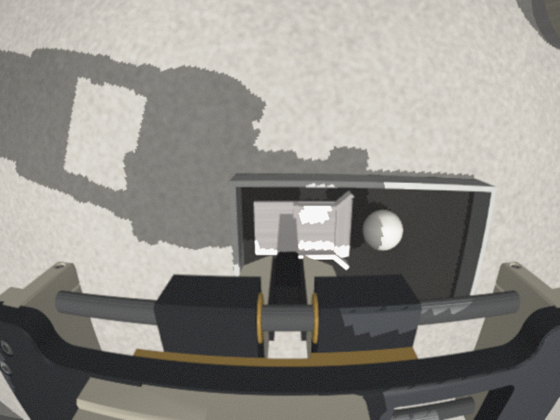

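No floor contact yet: Fz is just the scoop's weight. The ball is in line with the mouth (wrist view: ball at v=229, mouth centre v=231). I'll lower 0.5 mm and drive forward slowly.

>>> send_rows:
  plan:
    - [[0, 0, -0.0005], [0, 0, 0], 255]
    - [[0.0019, -0.0006, 0], [0, 0, 0], 255]
    - [[0.0038, -0.0011, 0], [0, 0, 0], 255]
    - [[0.0038, -0.0011, 0], [0, 0, 0], 255]
    - [[0.0038, -0.0011, 0], [0, 0, 0], 255]
    - [[0.0038, -0.0011, 0], [0, 0, 0], 255]
    - [[0.0038, -0.0011, 0], [0, 0, 0], 255]
    - [[0.0038, -0.0011, 0], [0, 0, 0], 255]
    - [[0.0038, -0.0011, 0], [0, 0, 0], 255]
    - [[0.0038, -0.0011, 0], [0, 0, 0], 255]
    - [[0.0038, -0.0011, 0], [0, 0, 0], 255]
    - [[0.0038, -0.0011, 0], [0, 0, 0], 255]
    - [[0.0038, -0.0011, 0], [0, 0, 0], 255]
    - [[0.0038, -0.0011, 0], [0, 0, 0], 255]
    - [[0.0019, -0.0006, 0], [0, 0, 0], 255]
    - [[0, 0, 0], [0, 0, 0], 255]

```text
time: 9.45
tool_pos: [0.5392, -0.2368, 0.0787]
tool_rot: [3.141, 0.0, 1.292]
contact_force: [-0.4, -0.1, -1.7]
opening: 0.0117
```

Run:
```python
from ov import *
s=robot.observe(); print(s['tool_pos'],s['tool_rot'],s['contact_force'])
snap('wrist','wrist6')
```

```text
[ 0.53920112 -0.23681057  0.07871082] [3.14131311e+00 6.22443234e-05 1.29186436e+00] [-0.36423458 -0.09164031 -1.68707563]
```

View pics/wrist6.png

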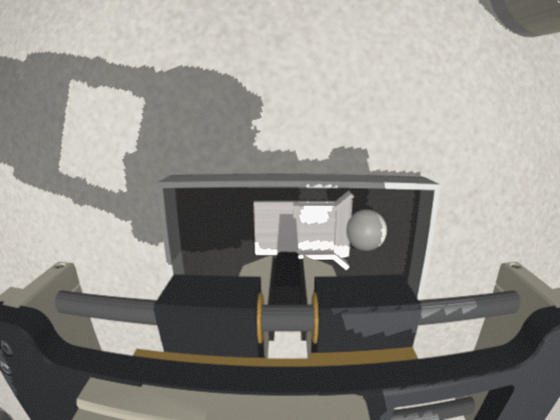

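The ball sits on the nose and is still in line with the mouth. Continuing.

>>> send_rows:
  plan:
    - [[0.0019, -0.0006, 0], [0, 0, 0], 255]
    - [[0.0038, -0.0011, 0], [0, 0, 0], 255]
    - [[0.0038, -0.0011, 0], [0, 0, 0], 255]
    - [[0.0038, -0.0011, 0], [0, 0, 0], 255]
    - [[0.0038, -0.0011, 0], [0, 0, 0], 255]
    - [[0.0038, -0.0011, 0], [0, 0, 0], 255]
    - [[0.0038, -0.0011, 0], [0, 0, 0], 255]
    - [[0.0038, -0.0011, 0], [0, 0, 0], 255]
    - [[0.0038, -0.0011, 0], [0, 0, 0], 255]
    - [[0.0038, -0.0011, 0], [0, 0, 0], 255]
    - [[0.0019, -0.0006, 0], [0, 0, 0], 255]
    - [[0.0019, -0.0006, 0], [0, 0, 0], 255]
    - [[0.0019, -0.0006, 0], [0, 0, 0], 255]
    - [[0, 0, 0], [0, 0, 0], 255]

```text
time: 10.9
tool_pos: [0.581, -0.2491, 0.0786]
tool_rot: [3.141, -0.0, 1.292]
contact_force: [-0.4, 0.1, -1.7]
opening: 0.0117
```

Run:
```python
from ov import *
s=robot.observe(); print(s['tool_pos'],s['tool_rot'],s['contact_force'])
snap('wrist','wrist7')
```

```text
[ 0.58099014 -0.24906959  0.0786484 ] [ 3.14121591e+00 -4.88113798e-06  1.29180166e+00] [-0.38987797  0.09015717 -1.66808592]
```

View pics/wrist7.png

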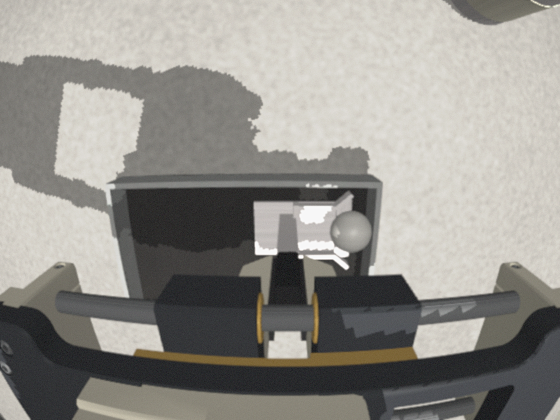

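>>> send_rows:
  plan:
    - [[0.0019, -0.0006, 0], [0, 0, 0], 255]
    - [[0.0019, -0.0006, 0], [0, 0, 0], 255]
    - [[0.0019, -0.0006, 0], [0, 0, 0], 255]
    - [[0.0019, -0.0006, 0], [0, 0, 0], 255]
    - [[0.0019, -0.0006, 0], [0, 0, 0], 255]
    - [[0, 0, 0], [0, 0, 0], 255]

```text
time: 11.55
tool_pos: [0.5907, -0.2522, 0.0788]
tool_rot: [3.141, 0.0, 1.292]
contact_force: [-0.2, 0.8, -3.2]
opening: 0.012
```

>>> send_rows:
  plan:
    - [[0.0019, -0.0006, 0], [0, 0, 0], 255]
    - [[0.001, -0.0003, 0], [0, 0, 0], 255]
    - [[0.001, -0.0003, 0], [0, 0, 0], 255]
    - [[0, 0, 0], [0, 0, 0], 255]

```text
time: 11.95
tool_pos: [0.593, -0.2528, 0.0787]
tool_rot: [-3.139, -0.0, 1.292]
contact_force: [-4.5, 2.2, 1.4]
opening: 0.0116
```

Run:
```python
from ov import *
s=robot.observe(); print(s['tool_pos'],s['tool_rot'],s['contact_force'])
snap('wrist','wrist8');crop('wrist8',230,160,390,280,5,'w8')
```

```text
[ 0.59300439 -0.25284335  0.07874435] [-3.13867787e+00 -2.43500111e-04  1.29179936e+00] [-4.46928184  2.16103777  1.39921042]
```

View pics/w8.png

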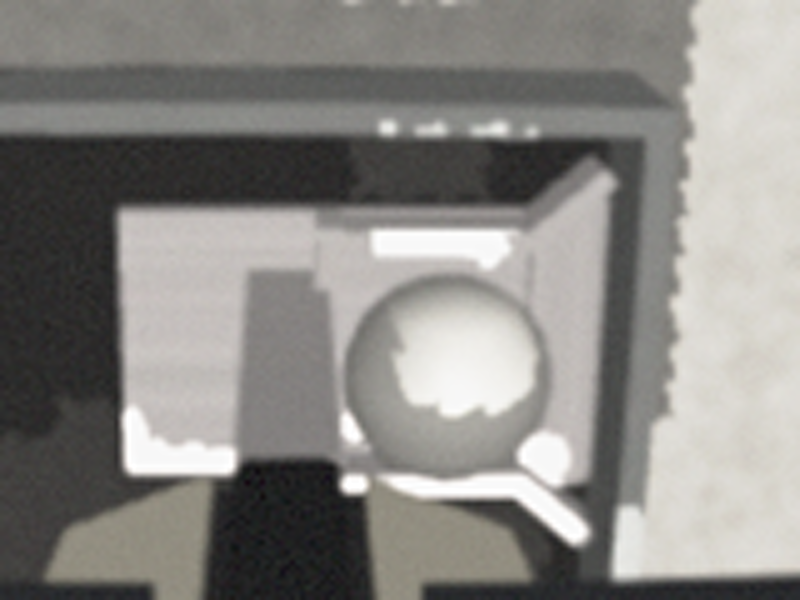

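The ball has dropped into the pocket and the nose meets the wall, with a force of about 4.5 N. Backing off slightly and lifting.

>>> send_rows:
  plan:
    - [[-0.0015, 0.0005, 0.001], [0, 0, 0], 255]
    - [[-0.0015, 0.0005, 0.003], [0, 0, 0], 255]
    - [[0, 0, 0.006], [0, 0, 0], 255]
    - [[0, 0, 0.009], [0, 0, 0], 255]
    - [[0, 0, 0.012], [0, 0, 0], 255]
    - [[0, 0, 0.014], [0, 0, 0], 255]
    - [[0, 0, 0.014], [0, 0, 0], 255]
    - [[0, 0, 0.01], [0, 0, 0], 255]
    - [[0, 0, 0.006], [0, 0, 0], 255]
    - [[0, 0, 0.002], [0, 0, 0], 255]
    - [[0, 0, 0], [0, 0, 0], 255]
    - [[0, 0, 0], [0, 0, 0], 255]

```text
time: 13.2
tool_pos: [0.5908, -0.252, 0.155]
tool_rot: [-3.14, -0.0, 1.292]
contact_force: [0.3, 0.1, -2.1]
opening: 0.0117
```

Run:
```python
from ov import *
s=robot.observe(); print(s['tool_pos'],s['tool_rot'],s['contact_force'])
p=s['tool_pos'];y=s['tool_rot'][2]-np.pi/2
snap('wrist','wrist9');crop('wrist9',230,160,390,280,4,'w9');snap('side','side9')
draw('side9',[('scoop',(p[0],p[1],y),p[2]-.0759)],(230,210,380,360),4,'o9s')
```

```text
[ 0.59080583 -0.2520384   0.15504032] [-3.14040797e+00 -2.83905995e-04  1.29173671e+00] [ 0.29397349  0.08660696 -2.13399161]
```

View pics/w9.png

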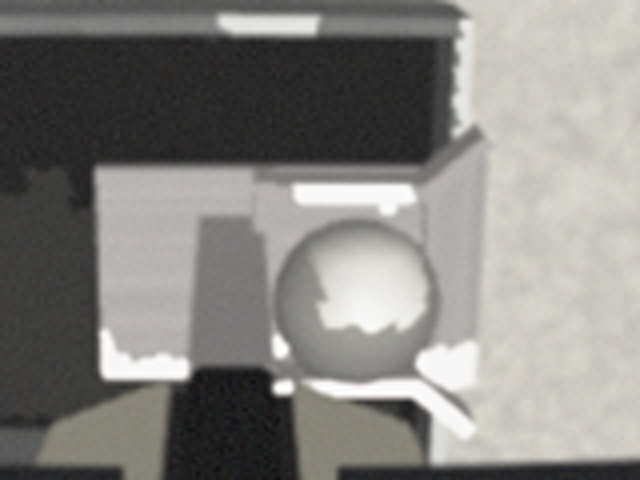

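View pics/o9s.png

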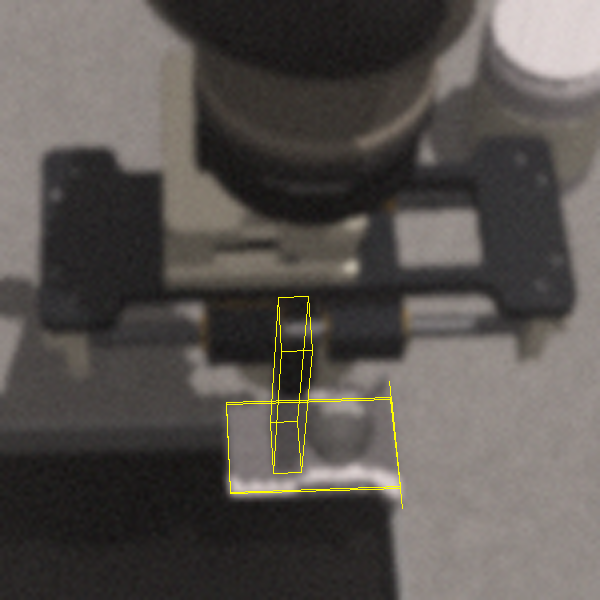

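The ball is firm in the pocket, the scoop is clear of the bin and level. Carrying it up and over toward the gauge in a smooth sweep.

>>> send_rows:
  plan:
    - [[-0.0007, 0.0036, 0.0015], [0, 0, 0.0036], 255]
    - [[-0.0014, 0.0071, 0.003], [0, 0, 0.0072], 255]
    - [[-0.0021, 0.0107, 0.0046], [0, 0, 0.0108], 255]
    - [[-0.0028, 0.0142, 0.0062], [0, 0, 0.0144], 255]
    - [[-0.0028, 0.0142, 0.0062], [0, 0, 0.0144], 255]
    - [[-0.0028, 0.0142, 0.0062], [0, 0, 0.0144], 255]
    - [[-0.0028, 0.0142, 0.0062], [0, 0, 0.0144], 255]
    - [[-0.0028, 0.0142, 0.0062], [0, 0, 0.0144], 255]
    - [[-0.0028, 0.0142, 0.0062], [0, 0, 0.0144], 255]
    - [[-0.0028, 0.0142, 0.0062], [0, 0, 0.0144], 255]
    - [[-0.0028, 0.0142, 0.0062], [0, 0, 0.0144], 255]
    - [[-0.0028, 0.0142, 0.0062], [0, 0, 0.0144], 255]
    - [[-0.0028, 0.0142, 0.0062], [0, 0, 0.0144], 255]
    - [[-0.0028, 0.0142, 0.0062], [0, 0, 0.0144], 255]
    - [[-0.0028, 0.0142, 0.0062], [0, 0, 0.0144], 255]
    - [[-0.0028, 0.0142, 0.0062], [0, 0, 0.0144], 255]
    - [[-0.0028, 0.0142, 0.0062], [0, 0, 0.0144], 255]
    - [[-0.0028, 0.0142, 0.0062], [0, 0, 0.0144], 255]
    - [[-0.0028, 0.0142, 0.0062], [0, 0, 0.0144], 255]
    - [[-0.0028, 0.0142, 0.0062], [0, 0, 0.0144], 255]

```text
time: 15.3
tool_pos: [0.5391, 0.0117, 0.2708]
tool_rot: [3.141, 0.0, 1.559]
contact_force: [0.4, 0.5, -2.4]
opening: 0.0118
```

>>> send_rows:
  plan:
    - [[-0.0028, 0.0142, 0], [0, 0, 0.0144], 255]
    - [[-0.0028, 0.0142, 0], [0, 0, 0.0144], 255]
    - [[-0.0028, 0.0142, 0], [0, 0, 0.0144], 255]
    - [[-0.0028, 0.0142, 0], [0, 0, 0.0144], 255]
    - [[-0.0028, 0.0142, 0], [0, 0, 0.0144], 255]
    - [[-0.0028, 0.0142, 0], [0, 0, 0.0144], 255]
    - [[-0.0028, 0.0142, 0], [0, 0, 0.0144], 255]
    - [[-0.0028, 0.0142, 0], [0, 0, 0.0144], 255]
    - [[-0.0028, 0.0142, 0], [0, 0, 0.0144], 255]
    - [[-0.0028, 0.0142, 0], [0, 0, 0.0144], 255]
    - [[-0.0028, 0.0142, 0], [0, 0, 0.0144], 255]
    - [[-0.0028, 0.0142, 0], [0, 0, 0.0144], 255]
    - [[-0.0028, 0.0142, 0], [0, 0, 0.0144], 255]
    - [[-0.0021, 0.0107, 0], [0, 0, 0.0108], 255]
    - [[-0.0014, 0.0071, 0], [0, 0, 0.0072], 255]
    - [[-0.0007, 0.0036, 0], [0, 0, 0.0036], 255]
    - [[0, 0, 0], [0, 0, 0], 255]
    - [[0, 0, 0], [0, 0, 0], 255]

```text
time: 17.1
tool_pos: [0.4989, 0.2163, 0.2702]
tool_rot: [3.142, 0.0, 1.767]
contact_force: [-0.1, -1.6, -3.1]
opening: 0.0116
```

Run:
```python
from ov import *
s=robot.observe(); print(s['tool_pos'],s['tool_rot'],s['contact_force'])
p=s['tool_pos'];y=s['tool_rot'][2]-np.pi/2
snap('wrist','wrist10');snap('side','side10');snap('top','top10')
I=[('scoop',(p[0],p[1],y),p[2]-.0759),('gauge',(.5108,.2804,.2532),0)]
draw('side10',I,(120,0,270,200),3,'o10s');draw('top10',I,(20,200,240,340),3,'o10t')
```

```text
[0.49885921 0.21625996 0.27021944] [3.14152351e+00 3.18298356e-04 1.76665355e+00] [-0.14888079 -1.55761529 -3.06333191]
```

View pics/wrist10.png

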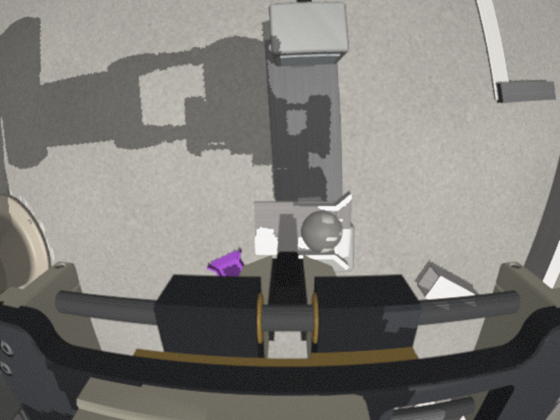

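View pics/o10s.png

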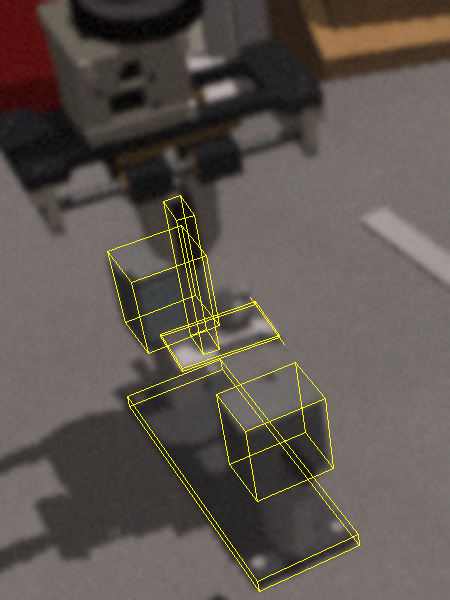

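View pics/o10t.png

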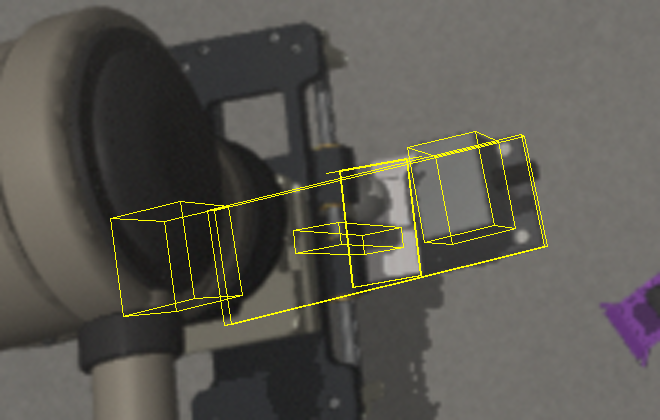

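The ball is still in the pocket. I stopped 58 mm short because I sent fewer full rows than planned. I'll check the gauge against the wrist camera (far head at about (308,30)) before lowering.

>>> send_rows:
  plan:
    - [[-0.001, 0.0048, 0], [0, 0, 0.005], 255]
    - [[-0.002, 0.0095, 0], [0, 0, 0.009], 255]
    - [[-0.0026, 0.0122, 0], [0, 0, 0.012], 255]
    - [[-0.0026, 0.0122, 0], [0, 0, 0.012], 255]
    - [[-0.002, 0.0095, 0], [0, 0, 0.009], 255]
    - [[-0.0015, 0.0062, 0], [0, 0, 0.007], 255]
    - [[-0.0006, 0.0034, 0], [0, 0, 0.003], 255]
    - [[0, 0, 0], [0, 0, 0], 255]
    - [[0, 0, 0], [0, 0, 0], 255]

```text
time: 18.15
tool_pos: [0.4865, 0.2742, 0.2702]
tool_rot: [3.141, 0.0, 1.824]
contact_force: [0.4, -0.2, -2.7]
opening: 0.0118
```

```bash
cat >> h.py <<'E'
def fish_w2px(f,p):
    c=np.load('pics/'+f+'.npz'); T=c['world_from_camera']
    q=T[:3,:3].T@(np.array(p)-T[:3,3]); rr=np.hypot(q[0],q[1]); th=np.arctan2(rr,q[2])
    return c['fx']*th*q[0]/rr+c['cx'],c['fy']*th*q[1]/rr+c['cy']
E
sed -i 's/w\[.*//;s/^    x0,y0,x1,y1=win/    x0,y0,x1,y1=win; W=fish_w2px if f.startswith("wrist") else w2px/' /dev/null
python3 - <<'E'
s=open('ov.py').read()
s=s.replace("w=[w2px(f,","w=[(fish_w2px if f.startswith('wrist') else w2px)(f,"); open('ov.py','w').write(s)
E
python3 - <<'E'
from ov import *
s=robot.observe(); print(s['tool_pos'],s['tool_rot'],s['contact_force'])
p=s['tool_pos'];y=s['tool_rot'][2]-np.pi/2
snap('wrist','wrist11');snap('side','side11');snap('top','top11')
I=[('scoop',(p[0],p[1],y),p[2]-.0759),('gauge',(.5108,.2804,.2532),0)]
draw('side11',I,(120,0,270,200),3,'o11s');draw('wrist11',I,(180,0,420,300),2,'o11w')
I=[I[1]]
draw('side0',I,(140,65,260,195),5,'o11s0')
E
```

```text
[0.48651048 0.27420004 0.27022798] [3.14149543e+00 2.67668088e-04 1.82385991e+00] [ 0.43788749 -0.17046943 -2.74683072]sed: couldn't edit /dev/null: not a regular file
```

View pics/o11s.png

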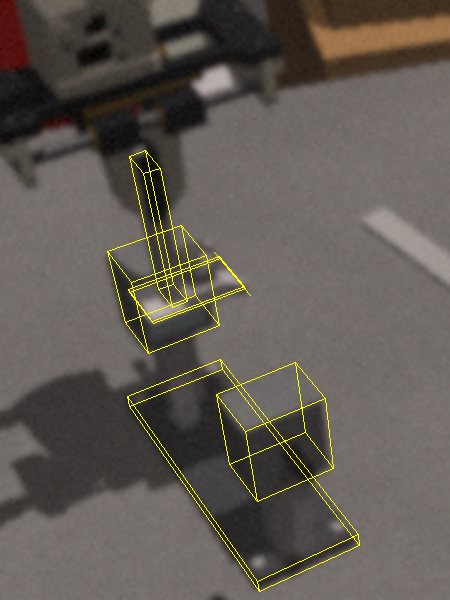

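View pics/o11w.png

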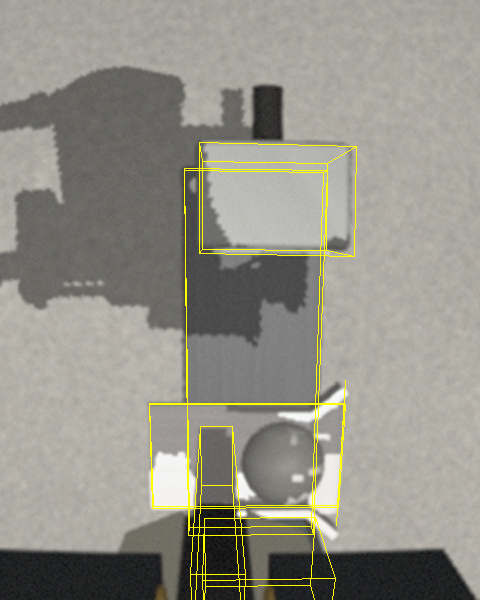

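View pics/o11s0.png

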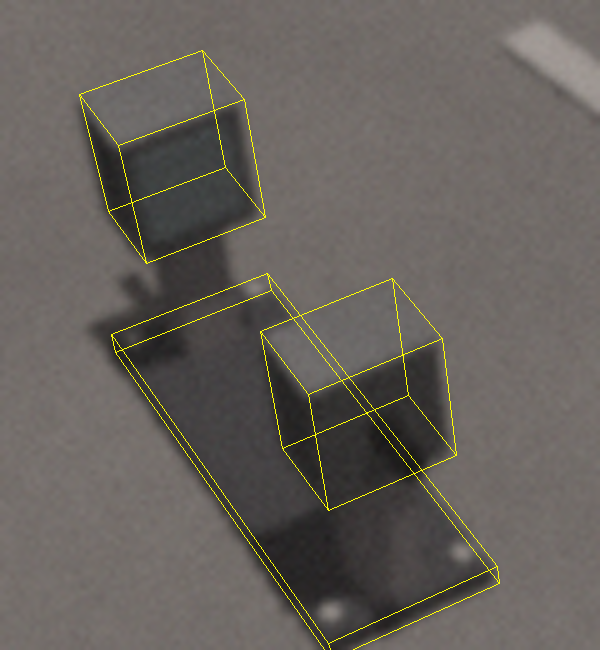

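All three cameras agree on the gauge to about 1–2 mm, and the scoop is centred over the gap. Lowering 87 mm.

>>> send_rows:
  plan:
    - [[0, 0, -0.003], [0, 0, 0], 255]
    - [[0, 0, -0.006], [0, 0, 0], 255]
    - [[0, 0, -0.008], [0, 0, 0], 255]
    - [[0, 0, -0.01], [0, 0, 0], 255]
    - [[0, 0, -0.01], [0, 0, 0], 255]
    - [[0, 0, -0.01], [0, 0, 0], 255]
    - [[0, 0, -0.01], [0, 0, 0], 255]
    - [[0, 0, -0.01], [0, 0, 0], 255]
    - [[0, 0, -0.008], [0, 0, 0], 255]
    - [[0, 0, -0.006], [0, 0, 0], 255]
    - [[0, 0, -0.004], [0, 0, 0], 255]
    - [[0, 0, -0.002], [0, 0, 0], 255]
    - [[0, 0, 0], [0, 0, 0], 255]
    - [[0, 0, 0], [0, 0, 0], 255]
    - [[0, 0, 0], [0, 0, 0], 255]

```text
time: 19.8
tool_pos: [0.4866, 0.2745, 0.1836]
tool_rot: [3.141, -0.0, 1.824]
contact_force: [0.2, -0.5, -3.7]
opening: 0.0121
```

Run:
```python
from ov import *
s=robot.observe(); print(s['tool_pos'],s['tool_rot'],s['contact_force'],s['opening'],abs(s['qvel']).max())
p=s['tool_pos'];y=s['tool_rot'][2]-np.pi/2
snap('wrist','wrist12');snap('side','side12');snap('top','top12')
I=[('scoop',(p[0],p[1],y),p[2]-.0759),('gauge',(.5108,.2804,.2532),0)]
draw('side12',I,(120,40,270,200),3.7,'o12s');draw('wrist12',I,(180,0,420,300),2,'o12w')
b=[.5108,.2804,.125]; print(w2px('side12',b),fish_w2px('wrist12',b))
crop('side12',140,60,260,180,5,'s12')
```

```text
[0.48661766 0.27448828 0.18361605] [ 3.14075062e+00 -8.16513500e-05  1.82401309e+00] [ 0.24566442 -0.50280146 -3.69473088] 0.012087925753671416 0.0022315087432321287
(np.float64(192.03260737248945), np.float64(118.47166247895869)) (np.float64(322.3302482997559), np.float64(235.88872500316006))
```

View pics/o12s.png

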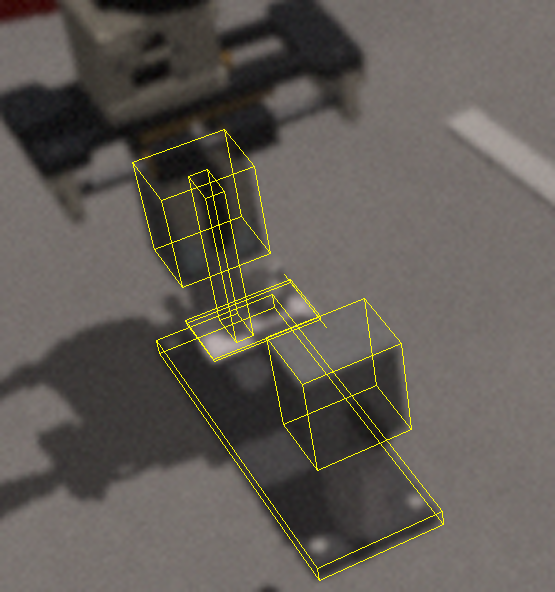

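View pics/o12w.png

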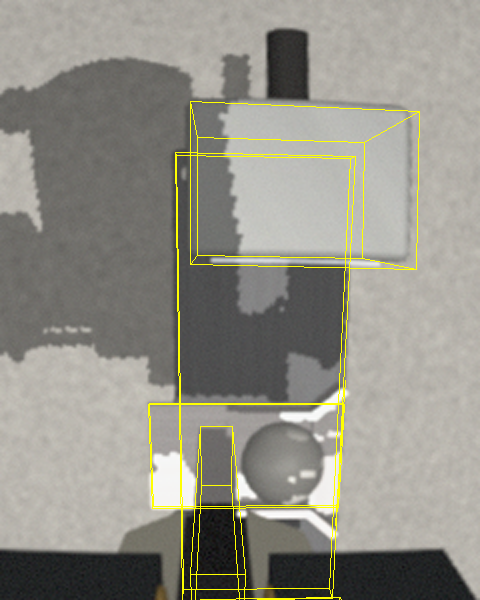

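View pics/s12.png

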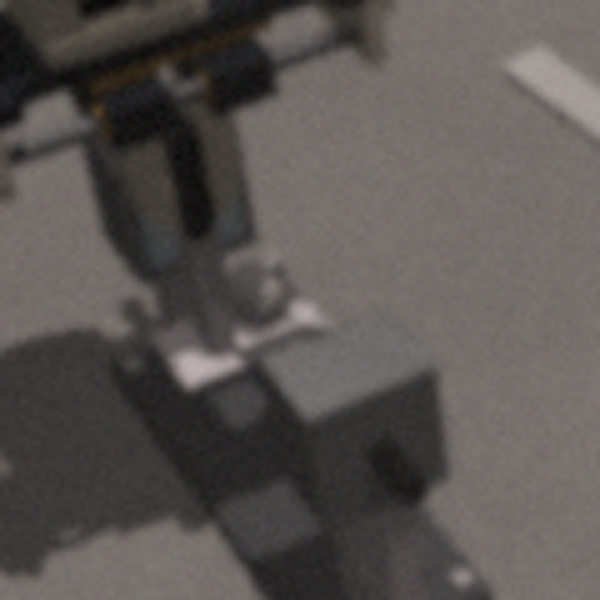

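The beam centre projects to (192,118.5) in the side view, where the ball sits at about (191.5,118). In the wrist view it projects to (322,236) and the ball is at (321.5,231.5), about 3 mm off along the beam. All of this is within tolerance and the arm is at rest, so I'm handing in.

Run:
```python
from h import *
print(robot.hand_in()); s=robot.observe(); print(s['time'],s['tool_pos'],s['opening'])
```

```text
the job is handed in; nothing more can be done
None
the job is handed in; nothing more can be done
```

I handed the job in at about 20 s with the ball in the scoop's pocket, held level in the middle of the gauge gap. `hand_in` reports no verdict, so I can't confirm the judged result.

I gripped the scoop by its post and drove the nose along the bin floor to the far wall, where the ball dropped into the pocket. I then lifted it clear, carried it level over the gauge and lowered it between the heads.

**Last checks before hand-in:**
- **Ball position:** in the side view it was within about 1 px (roughly 2 mm) of the beam centre. In the wrist view it was about 3 mm off along the beam.
- **Height:** the scoop's sole works out at about 0.108 m, which puts the ball's centre at about 0.125 m.
- **Attitude:** the tool was within 0.001 rad of vertical, and its yaw matched the gauge to about 0.001 rad.
- **Hold:** the arm was still and the fingers were closed on the post at 12 mm.
- **Contact:** wrist force was about 3.7 N. That is near the weight of scoop plus ball (about 3.2 N), so there was no sign of touching the gauge.

**What did not go as planned or did not fully agree:**
- The carry stopped 58 mm short because I sent fewer rows than planned; I corrected it before lowering.
- One gauge corner I read in the first top view was about 11 px off the fit. I took it to be a shadow, and the side and wrist overlays later confirmed the fitted pose.
- I did not measure the bystanders again at the end. The path never came near them.

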